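# Tip the relay-room scrap bin out into its tray

## Task

Push the loose galvanised tray in under the tilting bin until it is fully home against the stop bar, then push the bin's hand lever over, past its half-tip notch, all the way to the far stop, so that the scrap drops into the tray; leave the bin standing fully tipped and the tray home under it. Only push, without force, on the tray and on the lever's grip: lift nothing, do not push on the bin itself or touch the scrap, and leave the other things on the table where they are.

Things in the scene. Friction and masses are not known exactly. Their poses are not given: they have to be found in the camera images.
- stand: Fixed green steel stand. Origin on the table, midway between its two cheeks, below the pivot axis (170 mm up, along the stand's x). The lever is on the -x side, towards the robot; the bin tips towards -y. Cheeks at x = -92 to -84 and +84 to +92 mm, 189 mm high, on 12 mm high feet from y = -80 to +105 mm, with flared lead-ins in front, to y = -108 mm. Clear gap between them 168 mm.
- stop_bar (a point): Middle of the tray-side (-y) face of the stand's stop bar, a 32 mm high bar on the table across the back between the feet; at y = +50 mm in the stand's frame. The inner end of the tray touches it when the tray is home.
- lever (a joint): Angle (rad) of the hand lever and of the bin fixed to its shaft. 0: bin level, lever leaning 0.75 rad from upright to the stand's +y. 0.75: half-tip notch, first detent (rests near 0.7 with the scrap in). 1.50: far stop, bin fully tipped, lever leaning 0.75 rad to -y. A spring detent holds each of the three; let go between two, it snaps to the nearer. It takes up to 12 N at the grip.
- lever_grip: The lever's grip, a black revolving sleeve 22 mm thick, 82 mm long, parallel to the stand's x axis; origin on its axis, 38 mm from its free outer end, at stand x = -165 mm. It moves on an arc of 130 mm radius about the pivot axis: 265 mm above the table at the start and at the far stop, 300 mm when upright. Lever arm at stand x = -116 to -108 mm; a plunger knob 84 mm from the pivot sticks out to -146 mm.
- bin: Green sheet-steel hopper, open on top, 116 mm wide inside, hung between the cheeks; holds the scrap. Origin on the pivot axis. Level: floor 60 mm below the origin from y = +10 to +90 mm, back edge 50 mm above it at y = +92 mm, and a ramp up to the lip 22 mm above it at y = -72 mm. Fully tipped, the lip hangs 100 mm above the table at stand y = -27 mm and the scrap slides off towards -y.
- tray: Loose open galvanised tray, 140 mm wide (its x), 240 mm long (its y), 50 mm high, 3 mm sheet, about 0.7 kg (3 to 6 N to slide it). Origin at the centre of its underside. It starts pulled out 120 to 160 mm towards the stand's -y, turned up to 0.1 rad. Fully home, its origin is at y = -70 mm in the stand's frame.
- tray_push (a point): Middle of the outer face of the tray's outer (-y) end wall, 25 mm above the table: where to push it in.
- housing: Scrapped relay housing in the bin: cracked open amber shell, 44 x 56 x 37 mm, 60 g. Origin at the centre of its underside.
- pole0: First iron pole piece in the bin, an L 16 x 50 x 28 mm, about 95 g. Origin at the centre of its underside.
- pole1: Second iron pole piece in the bin, like the first.
- fuse_carrier: White porcelain fuse carrier, 30 x 107 x 30 mm, on the table beside the tray or behind the stand (+y); not part of the job. Origin at the centre of its underside.
- good_relay: Sound plug-in relay, clear cover on a black base, 58 x 92 x 98 mm, on the table beside the tray or behind the stand (+y); not part of the job. Origin at the centre of its underside.
- spring_hook: Chrome spring hook with a black handle, 175 mm long, 10 mm thick, lying on the table on the far side of the stand; not part of the job. Origin on its underside, 60 mm from the handle's end.

How it is judged:
By the outcome, as a careful person would: the job done as asked, in the order asked, and still so for the second after the job is handed in, with the robot touching nothing.
It also fails if it takes over 70 s, if anything falls off the work surface, if the arm or the gripper's body presses on something with over 40 N, if the wrist force passes 120 N, or if a joint passes its speed limit or range.

## Robot

A 6-joint arm with a two-finger parallel gripper is mounted at the origin on the work surface. World frame = base frame: x ahead of the robot, y to its left, z up, the work surface at z = 0. Lengths are in m, angles in degrees, forces in N, time in s.
With the tool pointing down it reaches from about 0.425 to 0.95 m from the base axis. Payload 3.5 kg.
Tool frame: the origin (TCP) lies between the finger pads; the fingertips stand 22 mm ahead of it and the grasp point (between the pads) lies 3 mm ahead of it (manip.tip_reach is the z of the fingertips in the tool frame, in m); z points along the fingers, y is the line along which they close (so a half turn about z gives the same grasp; the last joint's range is limited). The gripper opens to 85 mm and grips with 20 to 120 N. Pads are 22 mm wide; open, the fingers measure 114 mm over their backs; the gripper's body (76 mm by 85 mm) begins 54 mm behind the grasp point. The pads swing forward as they close: fully open they stand 13 mm farther back than shut.
Start: joints at [58.843, 16.404, 90.338, -0, 73.258, -8.594], TCP at [0.259, 0.623, 0.23] pointing down, gripper open.
Joint ranges: [-158.93, 158.93], [-51.34, 127.21], [12.03, 142.37], [-87.48, 267.48], [13.55, 161.25], [-162.69, 162.69]. Speed limits (degrees/s): [159.86, 159.86, 180, 180, 180, 180].

## Interface

Orientations are given as [roll, pitch, yaw] about the fixed x, y, z axes, in that order (R = Rz(yaw) Ry(pitch) Rx(roll)).
In Python, from rig import status, viewer, manip gives the robot as it stands. The module is installed in compiled form; this text tells all that it offers.
- The arm moves only by the tool move_arm, never from a script. Its argument "commands" is a list of rows, each a list of 7 numbers: the shift along the tool's x, y, z in units of 0.25 m (1.0 is 0.25 m), then the turn, a rotation vector about the tool's x, y, z in units of 60 degrees (1.0 is 60 degrees), then the gripper command: -1 is shut, 1 is fully open, values between are in proportion. In form: [[dx, dy, dz, rx, ry, rz, claw], ...]. A call has 1 to 12 rows; each row shifts and turns the commanded pose from where the row before left it, along the tool's axes as they then stand; what a row does not reach is not made up. A row lasts 1/12 s, in which the tool goes at most 41.7 mm and 7.16 degrees, less where a joint would pass 70% of its speed; a pose out of reach is approached as far as the arm can. A call with a number of a shift or a turn outside -1 to 1 is refused whole. A call with a gripper value outside its range is refused whole. The fingers move at their own pace and stop on an object; "grip_force" is the grip in N (left out, the last holds). Time passes only in rows, so rows that do not move let the fingers close. It gives the time, the measured TCP pose, the force, the opening and the grip force at its end, in the units of the state.
- status.get_obs(): the state, without advancing time (a new reading comes with each control period).
- viewer.read_camera(name): name is "scene" or "top"; returns a dict with "image" (420x560x3 uint8, blue, green, red), "depth" (420x560 float32, m along the optical axis (not along the pixel's ray), 0 where there is no reading), "K" (3x3 intrinsics, pixels), "world_from_camera" (4x4, takes a point from camera to world coordinates). Camera axes: x right, y down, z forward; pixel columns grow to the right and rows downward; lengths in m; the calibration is good to about 2 mm. A picture is of the moment at which its call begins.
- manip.close_job(): hands the job in; it is judged then, once.
The state is a dict: "t": time; "joint_pos": joint angles; "qvel": joint speeds; "joint_torque": joint torques, N m; "ee_pos": TCP position; "orientation": TCP orientation; "ft_force": force on the tool from outside, world axes, zero at the start; "ft_torque": the same for the moment, N m; "opening": opening from 0.0 (shut) to 1.0 (fully open); "gripper_force": force on a finger pad.
Only numpy, scipy, OpenCV 4.12 (cv2) and the standard library are available. Lean on these libraries where they do the work, as an engineer would, in place of code of your own. Each camera call takes 0.05 s, during which the arm holds its last target. There are 200 camera calls.

## Working session

There is one attempt and no reset: what is moved stays moved. The work goes in short steps, Python scripts to look and compute and a tool call to move; the robot and the scene stay as the last step left them, time stands still between calls to the robot, and variables do not carry over. Pictures are saved under pics/ and viewed, at most 11 in all, crops included, and the job is handed in when it is done.

Besides the shell and the picture viewer there is one more tool, called after "Call:" as a command line: name --pt "numbers of a row" for each row, then --argument value for the rest. move_arm: Moves the arm, as the interface text tells. Shifts and turns lie within -1 to 1; 1 stands for 0.25 m of shift or 60 degrees of turn. Its arguments: {"type":"object","properties":{"commands":{"type":"array","items":{"type":"array","items":{"type":"number"}}},"grip_force":{"type":"number"}},"required":["commands"]}

```bash
mkdir -p pics; python3 - <<'E'
from rig import status, viewer, manip
import cv2, numpy as np
for n in("scene","top"):
    c=viewer.read_camera(n); cv2.imwrite(f"pics/{n}0.png",c["image"]); np.savez(f"{n}0.npz",**c)
    print(n,c["K"].tolist(),np.round(c["world_from_camera"],3).tolist())
o=status.get_obs(); print(o, manip.tip_reach)
E
```

```text
scene [[433.60136740676785, 0.0, 277.6235011391927], [0.0, 433.60136740676785, 211.0926429884325], [0.0, 0.0, 1.0]] [[-0.787, 0.42, -0.452, 1.035], [0.617, 0.524, -0.587, 0.595], [-0.01, -0.741, -0.671, 0.81], [0.0, 0.0, 0.0, 1.0]]
top [[447.4182072002489, 0.0, 280.0944570887291], [0.0, 447.4182072002489, 201.25701250374112], [0.0, 0.0, 1.0]] [[-0.024, -0.99, 0.137, 0.494], [-0.999, 0.03, 0.039, 0.028], [-0.043, -0.136, -0.99, 1.039], [0.0, 0.0, 0.0, 1.0]]
{'t': 0.1, 'joint_pos': array([ 5.88419553e+01,  1.64502902e+01,  9.04138528e+01, -1.10758009e-03,
        7.32590873e+01, -8.59552448e+00]), 'qvel': array([-0.14696818, -0.05945952, -0.26247397, -0.06523984, -0.19770314,
        0.08983428]), 'joint_torque': array([ 7.68648351e-04, -4.07296228e+01, -2.93697292e+01, -1.66249770e-04,
        3.43789718e-03, -5.47939933e-06]), 'ee_pos': array([0.25866932, 0.62282485, 0.22826846]), 'orientation': array([-1.79877995e+02, -1.73697024e-02,  1.57437781e+02]), 'ft_force': array([-0.12893157,  0.47467858,  0.25494948]), 'ft_torque': array([-0.03476169,  0.0049083 ,  0.017077  ]), 'gripper_force': 0.0, 'opening': 0.9967317007527399} 0.022
```

View pics/scene0.png

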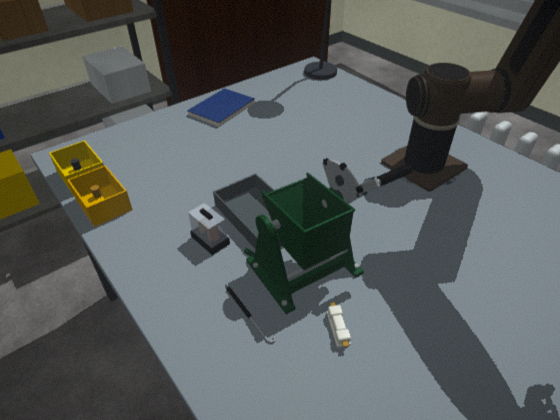

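View pics/top0.png

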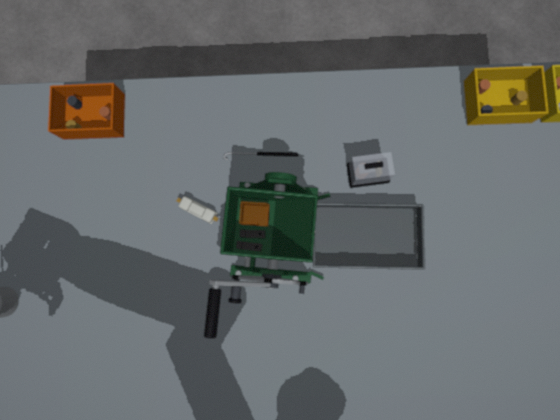

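The scene view shows the stand at about (305,250), with the tray behind it at (245,205). In the top view, image up is +x and left is +y. The bin is at (270,225), the grip at (212,313), the tray's outer end at col ~424 (rows 205–267), the relay at (371,170) and the fuse carrier at (198,210).

```bash
cat > h.py <<'E'
import numpy as np, cv2
def cloud(c):
    d=c["depth"];K=c["K"];T=c["world_from_camera"];v,u=np.indices(d.shape)
    p=np.stack([(u-K[0,2])/K[0,0]*d,(v-K[1,2])/K[1,1]*d,d],-1)
    w=p@T[:3,:3].T+T[:3,3]; w[d==0]=np.nan; return w
def ray(c,u,v,z):
    K=c["K"];T=c["world_from_camera"]
    d=T[:3,:3]@np.array([(u-K[0,2])/K[0,0],(v-K[1,2])/K[1,1],1]);o=T[:3,3]
    return o+d*(z-o[2])/d[2]
E
python3 - <<'E'
from h import *
t=np.load("top0.npz");s=np.load("scene0.npz")
cv2.imwrite("pics/tz.png",cv2.resize(t["image"][145:345,190:440],None,fx=3,fy=3,interpolation=cv2.INTER_CUBIC))
W=cloud(t);hsv=cv2.cvtColor(t["image"],cv2.COLOR_BGR2HSV)
def rect(name,m,W=W):
    p=W[m]; r=cv2.minAreaRect(p[:,:2].astype(np.float32)*1000); print(name,len(p),np.round(r[0],1),np.round(r[1],1),round(r[2],2),"z",np.round(np.percentile(p[:,2],[5,50,95]),3))
x,y,z=W[...,0],W[...,1],W[...,2]
v,u=np.indices(z.shape)
box=lambda a,b,c,d:(u>a)&(u<b)&(v>c)&(v<d)
print("grip");rect("grip",box(198,226,286,345)&(z>.25))
rect("tray",box(318,430,198,275)&(z>.035)&(z<.06))
rect("relay",box(340,400,145,190)&(z>.05)&(z<.12))
g=(hsv[...,0]>50)&(hsv[...,0]<90)&(hsv[...,1]>100)
rect("bin+cheek",g&(z>.17))
# per-column/row grip axis
m=box(198,226,286,345)&(z>.25)
for r in range(286,345,8):
    k=m[r]
    if k.any(): print(r,np.round(W[r][k].mean(0),3))
for nm,r in (("row215",215),("row236",236),("row257",257)):
    k=(z[r]>.035)&(z[r]<.06)&(u[r]>395)&(u[r]<430); print(nm,np.round(W[r][k],3).tolist())
Ws=cloud(s);hs=cv2.cvtColor(s["image"],cv2.COLOR_BGR2HSV);g=(hs[...,0]>50)&(hs[...,0]<90)&(hs[...,1]>100)
zs=Ws[...,2]
rect("stop bar scene",g&(zs>.022)&(zs<.04),Ws)
rect("feet scene",g&(zs>.004)&(zs<.016),Ws)
rect("cheek top",g&(zs>.17)&(zs<.195),Ws)
E
```

```text
grip
grip 652 [414.9 177.3] [22.2 84.6] 83.95 z [0.267 0.274 0.277]
tray 796 [ 549.4 -131.7] [230.5 142.7] 87.51 z [0.039 0.051 0.054]
relay 1069 [ 696.6 -137.1] [51.2 84.8] 5.8 z [0.063 0.088 0.098]
bin+cheek 2309 [568.   80.9] [168.9 198.5] 83.65 z [0.173 0.194 0.223]
294 [0.445 0.172 0.274]
302 [0.432 0.174 0.273]
310 [0.419 0.176 0.273]
318 [0.406 0.177 0.273]
326 [0.393 0.179 0.274]
334 [0.38  0.18  0.274]
row215 [[0.592, -0.243, 0.044], [0.591, -0.243, 0.053], [0.591, -0.245, 0.054]]
row236 [[0.546, -0.241, 0.04], [0.545, -0.242, 0.046], [0.545, -0.243, 0.05], [0.545, -0.245, 0.05]]
row257 [[0.5, -0.239, 0.043], [0.5, -0.239, 0.054], [0.5, -0.242, 0.051]]
stop bar scene 550 [395.7 -23.6] [619.9 321.2] 17.04 z [0.023 0.031 0.037]
feet scene 635 [565.3  71.7] [213.  221.2] 83.39 z [0.007 0.011 0.014]
cheek top 1447 [568.8  83.7] [170.  201.8] 83.09 z [0.171 0.183 0.194]
```

View pics/tz.png

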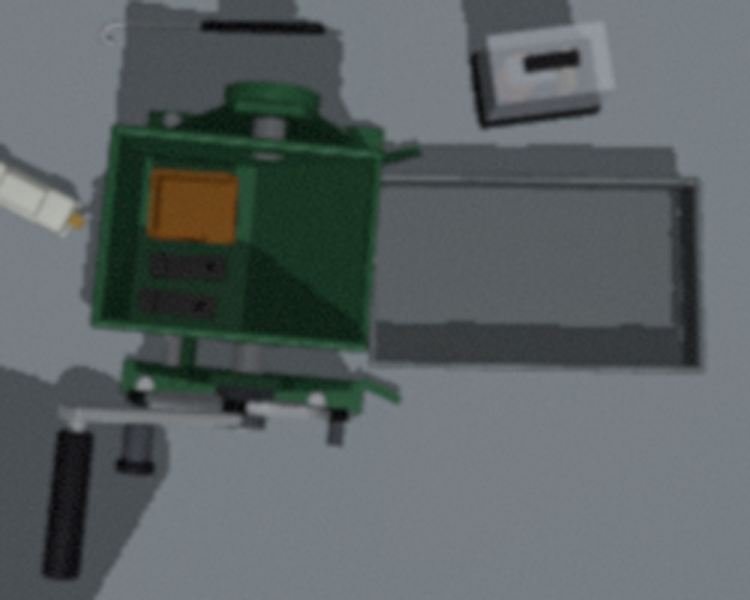

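Call:
move_arm --pt "0 0 -0.06 0 0 0.103 1" --pt "0 0 -0.06 0 0 0.103 1" --pt "0 0 -0.06 0 0 0.103 1" --pt "0 0 -0.06 0 0 0.103 1" --pt "0 0 -0.06 0 0 0.103 1" --pt "0 0 -0.06 0 0 0.103 1" --pt "0 0 -0.06 0 0 0.103 1" --pt "0 0 -0.06 0 0 0.103 1" --pt "0 0 -0.06 0 0 0.103 1" --pt "0 0 -0.06 0 0 0.103 1" --pt "0 0 -0.06 0 0 0.103 1" --pt "0 0 -0.06 0 0 0.103 1"

```text
t: 1.1
ee_pos: [0.2588, 0.6231, 0.4094]
orientation: [-180.0, 0.1, 83.0]
ft_force: [-1.3, 0.5, 0.2]
opening: 0.998
gripper_force: 0.0
```

Call:
move_arm --pt "-0.1 0.125 0 0 0 0 1" --pt "-0.1 0.125 0 0 0 0 1" --pt "-0.1 0.125 0 0 0 0 1" --pt "-0.1 0.125 0 0 0 0 1" --pt "-0.1 0.125 0 0 0 0 1" --pt "-0.1 0.125 0 0 0 0 1" --pt "-0.1 0.125 0 0 0 0 1" --pt "-0.1 0.125 0 0 0 0 1" --pt "-0.1 0.125 0 0 0 0 1" --pt "-0.1 0.125 0 0 0 0 1" --pt "-0.1 0.125 0 0 0 0 1" --pt "-0.1 0.125 0 0 0 0 1"

```text
t: 2.1
ee_pos: [0.5972, 0.2798, 0.4089]
orientation: [-179.9, 0.0, 83.3]
ft_force: [0.6, 0.7, -0.8]
opening: 1.0
gripper_force: 0.0
```

Call:
move_arm --pt "-0.15 0 0 0 0 0 1" --pt "-0.15 0 0 0 0 0 1" --pt "-0.15 0 0 0 0 0 1" --pt "-0.15 0 0 0 0 0 1" --pt "-0.15 0 0 0 0 0 1" --pt "-0.15 0 0 0 0 0 1" --pt "-0.15 0 0 0 0 0 1" --pt "-0.15 0 0 0 0 0 1" --pt "-0.15 0 0 0 0 0 1" --pt "-0.15 0 0 0 0 0 1" --pt "-0.15 0 0 0 0 0 1" --pt "-0.15 0 0 0 0 0 1"

```text
t: 3.1
ee_pos: [0.5428, -0.167, 0.409]
orientation: [-180.0, -0.0, 83.3]
ft_force: [1.3, -0.2, 0.0]
opening: 0.998
gripper_force: 0.0
```

Call:
move_arm --pt "-0.145 0 0 0 0 0 1" --pt "-0.145 0 0 0 0 0 1" --pt "-0.145 0 0 0 0 0 1" --pt "-0.145 0 0 0 0 0 1" --pt "0 0 0.15 0 0 0 1" --pt "0 0 0.15 0 0 0 1" --pt "0 0 0.15 0 0 0 1" --pt "0 0 0.15 0 0 0 1" --pt "0 0 0.15 0 0 0 1" --pt "0 0 0.15 0 0 0 1" --pt "0 0 0.15 0 0 0 1" --pt "0 0 0.1 0 0 0 1"

```text
t: 4.1
ee_pos: [0.5245, -0.3077, 0.1171]
orientation: [-179.7, -0.2, 83.3]
ft_force: [0.1, -0.1, -1.0]
opening: 0.997
gripper_force: 0.0
```

Call:
move_arm --pt "0 0 0.1 0 0 0 1" --pt "0 0 0.1 0 0 0 1" --pt "0 0 0.08 0 0 0 1" --pt "0 0 0.06 0 0 0 1" --pt "0 0 0.008 0 0 0 1" --pt "0 0 0 0 0 0 1" --pt "0.03 0 0 0 0 0 1" --pt "0.03 0 0 0 0 0 1" --pt "0.03 0 0 0 0 0 1" --pt "0.03 0 0 0 0 0 1" --pt "0.03 0 0 0 0 0 1" --pt "0 0 0 0 0 0 1"

```text
t: 5.1
ee_pos: [0.5312, -0.2703, 0.0354]
orientation: [180.0, -0.0, 83.4]
ft_force: [-0.4, 0.6, 0.6]
opening: 0.997
gripper_force: 0.0
```

```bash
python3 - <<'E'
from rig import viewer,status
import cv2
c=viewer.read_camera("top"); cv2.imwrite("pics/t1.png",cv2.resize(c["image"][145:345,230:480],None,fx=3,fy=3,interpolation=cv2.INTER_CUBIC))
print(status.get_obs()["ft_force"])
E
```

```text
[ 0.72635305  0.10458294 -0.64037269]
```

View pics/t1.png

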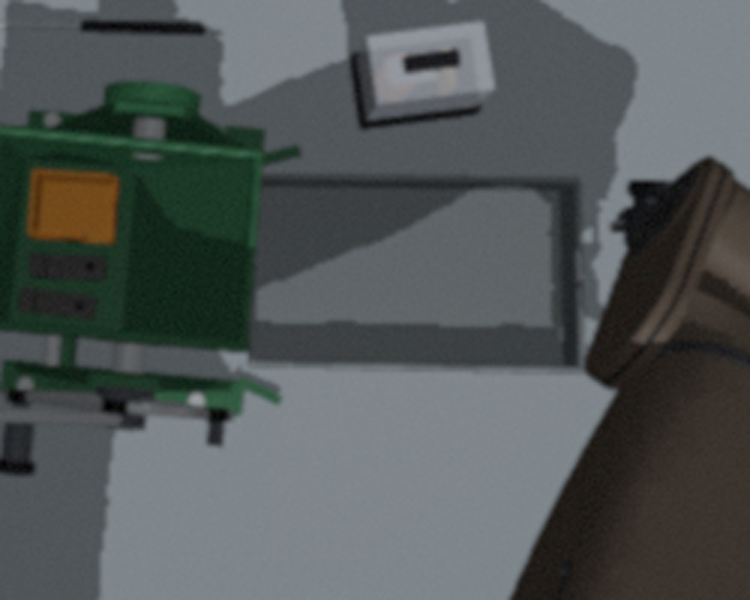

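The gripper stands about 15 mm clear of the tray's outer end (col ~580 in the crop), roughly centred on it, and the relay is well clear. I'll push now.

Call:
move_arm --pt "0.02 0 0.02 0 0 0 1" --pt "0.02 0 0 0 0 0 1" --pt "0.02 0 0 0 0 0 1" --pt "0.02 0 0 0 0 0 1" --pt "0.02 0 0 0 0 0 1" --pt "0.02 0 0 0 0 0 1" --pt "0.02 0 0 0 0 0 1" --pt "0.02 0 0 0 0 0 1" --pt "0.02 0 0 0 0 0 1" --pt "0.02 0 0 0 0 0 1" --pt "0.02 0 0 0 0 0 1" --pt "0.02 0 0 0 0 0 1"

```text
t: 6.15
ee_pos: [0.5378, -0.2121, 0.0299]
orientation: [-180.0, 0.0, 83.3]
ft_force: [-2.2, -3.5, -1.6]
opening: 1.001
gripper_force: 1.9
```

Call:
move_arm --pt "0.02 0 0 0 0 0 1" --pt "0.02 0 0 0 0 0 1" --pt "0.02 0 0 0 0 0 1" --pt "0.02 0 0 0 0 0 1" --pt "0.02 0 0 0 0 0 1" --pt "0.02 0 0 0 0 0 1" --pt "0.02 0 0 0 0 0 1" --pt "0.02 0 0 0 0 0 1" --pt "0.02 0 0 0 0 0 1" --pt "0 0 0 0 0 0 1"

```text
t: 6.98
ee_pos: [0.5434, -0.1665, 0.03]
orientation: [-180.0, -0.1, 83.3]
ft_force: [0.3, -0.1, -0.2]
opening: 1.001
gripper_force: 0.4
```

```bash
python3 - <<'E'
from rig import viewer,status
import cv2
c=viewer.read_camera("top"); cv2.imwrite("pics/t2.png",cv2.resize(c["image"][145:345,230:480],None,fx=3,fy=3,interpolation=cv2.INTER_CUBIC))
print(status.get_obs()["ft_force"])
E
```

```text
[ 0.57601052 -0.58157047  0.36178956]
```

View pics/t2.png

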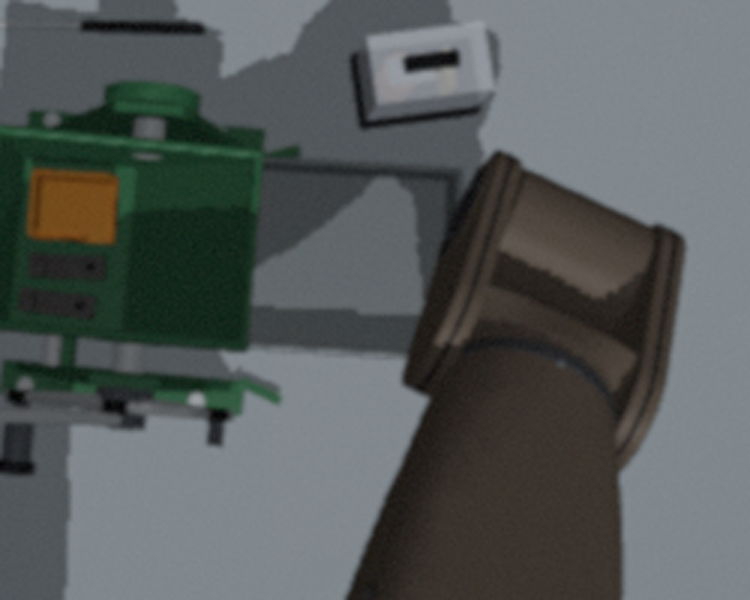

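The tray has turned square with the stand and is entering the gap, slightly towards the far cheek. The relay hasn't moved.

Call:
move_arm --pt "0.02 0 0 0 0 0 1" --pt "0.02 0 0 0 0 0 1" --pt "0.02 0 0 0 0 0 1" --pt "0.02 0 0 0 0 0 1" --pt "0.02 0 0 0 0 0 1" --pt "0.012 0 0 0 0 0 1" --pt "0.01 0 0 0 0 0 1"

```text
t: 7.62
ee_pos: [0.546, -0.1383, 0.0302]
orientation: [-179.9, 0.1, 83.4]
ft_force: [-6.0, -7.1, 0.1]
opening: 1.0
gripper_force: 3.5
```

Call:
move_arm --pt "0.006 0 0 0 0 0 1" --pt "0.006 0 0 0 0 0 1"

```text
t: 7.78
ee_pos: [0.5462, -0.1355, 0.0302]
orientation: [-179.8, 0.1, 83.4]
ft_force: [-5.8, -6.6, 1.0]
opening: 0.999
gripper_force: 3.6
```

Call:
move_arm --pt "0.006 0 0 0 0 0 1" --pt "0.006 0 0 0 0 0 1"

```text
t: 7.95
ee_pos: [0.5463, -0.1327, 0.0302]
orientation: [-179.8, 0.2, 83.4]
ft_force: [-5.8, -6.7, 1.1]
opening: 1.001
gripper_force: 3.8
```

Call:
move_arm --pt "0.005 -0.005 0 0 0 0 1" --pt "0.005 -0.005 0 0 0 0 1"

```text
t: 8.12
ee_pos: [0.5452, -0.1295, 0.0304]
orientation: [-180.0, 0.1, 83.3]
ft_force: [-3.2, -3.4, -0.7]
opening: 1.001
gripper_force: 2.1
```

Call:
move_arm --pt "0.005 0 0 0 0 0 1" --pt "0.004 0 0 0 0 0 1"

```text
t: 8.28
ee_pos: [0.5452, -0.1279, 0.0303]
orientation: [-179.9, 0.2, 83.4]
ft_force: [-4.6, -10.0, -0.8]
opening: 1.001
gripper_force: 5.2
```

Call:
move_arm --pt "0.004 0 0 0 0 0 1" --pt "0.004 0 0 0 0 0 1"

```text
t: 8.45
ee_pos: [0.5452, -0.1278, 0.0304]
orientation: [-179.9, 0.4, 83.4]
ft_force: [-7.6, -15.6, -1.4]
opening: 1.002
gripper_force: 8.3
```

Call:
move_arm --pt "-0.01 0 0 0 0 0 1" --pt "-0.04 0 0 0 0 0 1" --pt "-0.1 0 0 0 0 0 1" --pt "-0.13 0 0 0 0 0 1" --pt "-0.13 0 0 0 0 0 1" --pt "-0.12 0 0 0 0 0 1" --pt "-0.12 0 -0.05 0 0 0 1" --pt "-0.12 0 -0.1 0 0 0 1" --pt "-0.1 0 -0.1 0 0 0 1" --pt "0 0 -0.1 0 0 0 1" --pt "0 0 -0.1 0 0 0 0" --pt "0 0 0 0 0 0 -1"

```text
t: 9.45
ee_pos: [0.5238, -0.3437, 0.1498]
orientation: [179.3, 0.3, 83.2]
ft_force: [0.5, -0.7, 2.1]
opening: 0.747
gripper_force: 0.0
```

```bash
python3 - <<'E'
from rig import viewer,status
from h import *
c=viewer.read_camera("top"); cv2.imwrite("pics/t3.png",cv2.resize(c["image"][145:345,190:440],None,fx=3,fy=3,interpolation=cv2.INTER_CUBIC))
np.savez("t3.npz",**c)
W=cloud(c);O=np.array([.566,.071]);a=np.radians(-6.7);xs=np.array([np.cos(a),np.sin(a)]);ys=np.array([-xs[1],xs[0]])
z=W[...,2];p=W[...,:2]-O;X=p@xs;Y=p@ys
m=(z>.035)&(z<.06)&(Y<-.1)&(Y>-.25)&(abs(X)<.1)
for lo in np.arange(-.07,.07,.02):
    k=m&(X>lo)&(X<lo+.02)&(Y<-.17); print(round(lo+.01,2),k.sum(),np.round(np.sort(Y[k])[:3],4))
k=m;print("X range",np.nanpercentile(X[k],[0,1,99,100]))
k=m&(X<-.05)&(Y>-.18);print(np.polyfit(Y[k],X[k],1));k=m&(X>.05)&(Y>-.18);print(np.polyfit(Y[k],X[k],1))
print(status.get_obs()["ee_pos"])
E
```

```text
-0.06 35 [-0.1913 -0.191  -0.1909]
-0.04 26 [-0.1914 -0.1908 -0.1904]
-0.02 27 [-0.1917 -0.1912 -0.1911]
0.0 26 [-0.1916 -0.1913 -0.1907]
0.02 27 [-0.1907 -0.1905 -0.1904]
0.04 26 [-0.1913 -0.1911 -0.1908]
0.06 24 [-0.1903 -0.19   -0.1899]
0.08 39 [-0.1912 -0.191  -0.1907]
X range [-0.06048344 -0.06028772  0.08158847  0.08239153]
[-0.00600897 -0.05856101]
[-0.00201963  0.07850432]
[ 0.52279065 -0.34249174  0.14690381]
```

View pics/t3.png

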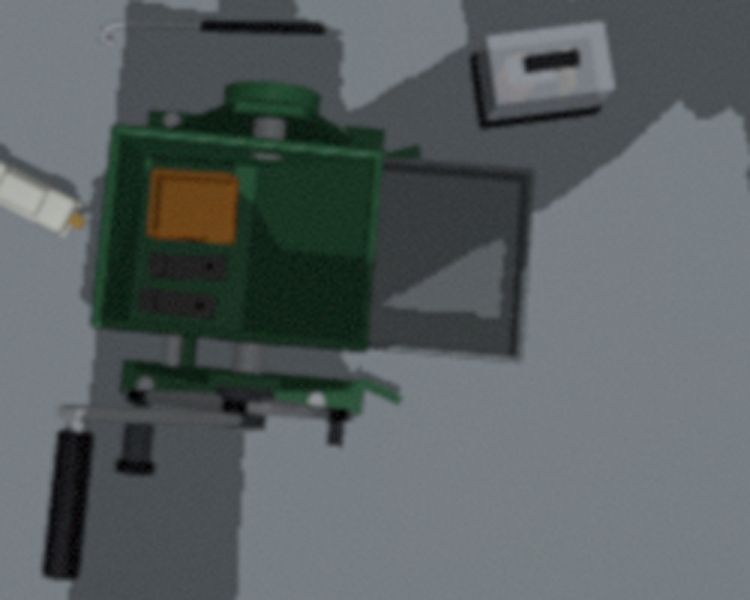

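The tray is home and square with the stop bar: its outer wall is at stand y = −0.191 along the full width, and the tray lies inside the gap. The fuse carrier, relay and hook haven't moved. Next is the lever, so I'm taking the arm over the stand to the +y side with the gripper shut.

Call:
move_arm --pt "0.13 0 -0.088 0 0 0 -1" --pt "0.13 0 -0.088 0 0 0 -1" --pt "0.13 0 -0.088 0 0 0 -1" --pt "0.13 0 -0.088 0 0 0 -1" --pt "0.13 0 -0.088 0 0 0 -1" --pt "0.13 0 -0.088 0 0 0 -1" --pt "0.13 0 -0.088 0 0 0 -1" --pt "0.13 0 -0.088 0 0 0 -1" --pt "0.13 0 -0.088 0 0 0 -1" --pt "0.13 0 -0.088 0 0 0 -1" --pt "0.13 0 -0.088 0 0 0 -1" --pt "0.13 0 -0.088 0 0 0 -1"

```text
t: 10.5
ee_pos: [0.5658, 0.0491, 0.4058]
orientation: [-179.9, -0.1, 83.3]
ft_force: [1.9, 0.3, 0.6]
opening: -0.0
gripper_force: 0.0
```

Call:
move_arm --pt "0.11 -0.04 0 0 0 0 -1" --pt "0.11 -0.04 0 0 0 0 -1" --pt "0.11 -0.04 0 0 0 0 -1" --pt "0.11 -0.04 0 0 0 0 -1" --pt "0.11 -0.04 0 0 0 0 -1" --pt "0.11 -0.04 0 0 0 0 -1" --pt "0.11 -0.04 0 0 0 0 -1" --pt "0.11 -0.04 0 0 0 0 -1" --pt "0.11 -0.04 0 0 0 0 -1" --pt "0.11 -0.04 0 0 0 0 -1" --pt "0.11 -0.04 0 0 0 0 -1" --pt "0.11 -0.04 0 0 0 0 -1"

```text
t: 11.5
ee_pos: [0.4844, 0.3905, 0.4045]
orientation: [-179.8, 0.0, 83.3]
ft_force: [1.1, 0.1, 0.3]
opening: 0.001
gripper_force: 0.0
```

Call:
move_arm --pt "0 0 0 0 -0.1 0 -1" --pt "0 0 0 0 -0.1 0 -1" --pt "0 0 0 0 -0.1 0 -1" --pt "0 0 0 0 -0.1 0 -1" --pt "0 0 0 0 -0.1 0 -1" --pt "0 0 0 0 -0.1 0 -1" --pt "0 0 0 0 -0.1 0 -1" --pt "0 0 0 0 -0.1 0 -1" --pt "0 0 0 0 -0.1 0 -1"

```text
t: 12.25
ee_pos: [0.4851, 0.3895, 0.4047]
orientation: [-179.8, 54.3, 83.5]
ft_force: [-0.2, -0.6, -0.4]
opening: 0.004
gripper_force: 0.0
```

```bash
python3 -c "
from rig import status
print(status.get_obs()['joint_pos'].round(1))"
```

```text
[ 41.9  27.9  68.2 -39.8 123.   38.2]
```

Call:
move_arm --pt "0 0 0 0 -0.1 0 -1" --pt "0 0 0 0 -0.1 0 -1" --pt "0 0 0 0 -0.1 0 -1" --pt "0 0 0 0 -0.1 0 -1" --pt "0 0 0 0 -0.1 0 -1"

```text
t: 12.67
ee_pos: [0.4852, 0.3894, 0.4042]
orientation: [-178.1, 84.3, 85.2]
ft_force: [0.2, 0.4, 0.5]
opening: -0.0
gripper_force: 0.0
```

```bash
python3 -c "
from rig import status
print(status.get_obs()['joint_pos'].round(1))"
```

```text
[ 44.   36.7  68.2 -65.1 136.   28. ]
```

Call:
move_arm --pt "0.08 -0.04 0 0 0 0 -1" --pt "0.08 -0.04 0 0 0 0 -1" --pt "0.08 -0.04 0 0 0 0 -1" --pt "0.08 -0.04 0 0 0 0 -1" --pt "0.08 -0.04 0 0 0 0 -1" --pt "0.08 -0.04 0 0 0 0 -1" --pt "0 0 0.112 0 0 0 -1" --pt "0 0 0.112 0 0 0 -1" --pt "0 0 0.112 0 0 0 -1" --pt "0 0 0.112 0 0 0 -1" --pt "0 0 0.112 0 0 0 -1" --pt "0 0 0.112 0 0 0 -1"

```text
t: 13.67
ee_pos: [0.4069, 0.2407, 0.2677]
orientation: [-178.2, 84.0, 85.1]
ft_force: [0.7, 0.8, 0.0]
opening: 0.001
gripper_force: 0.0
```

```bash
python3 - <<'E'
from rig import viewer,status
from h import *
for _ in range(3): o=status.get_obs()
print(o['joint_pos'].round(1),o['ee_pos'])
a=viewer.read_camera("top")["image"][200:400,90:340];b=viewer.read_camera("scene")["image"][120:320,240:490]
cv2.imwrite("pics/t4.png",np.vstack([cv2.resize(i,None,fx=1.5,fy=1.5) for i in(a,b)]))
E
```

```text
[ 39.4  25.5  99.6 -54.2 121.7  48. ] [0.40685924 0.24072471 0.26768327]
```

View pics/t4.png

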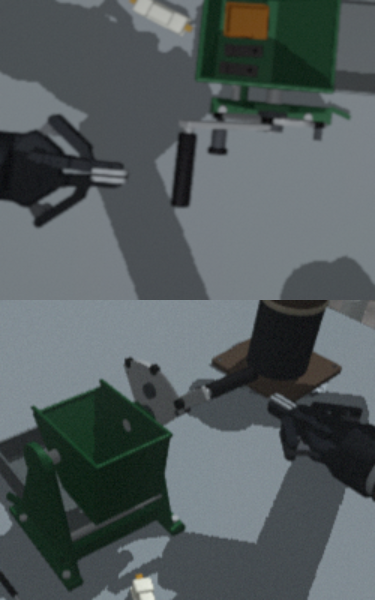

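The shut fingertips point at the middle of the grip (tips at (125,178), grip at (183,170) in the upper crop), and everything else is clear. I'll approach, then push along the arc.

Call:
move_arm --pt "0 0 0.03 0 0 0 -1" --pt "0 0 0.03 0 0 0 -1" --pt "0 0 0.03 0 0 0 -1" --pt "0 0 0.02 0 0 0 -1" --pt "0 0 0 0 0 0 -1"

```text
t: 14.18
ee_pos: [0.4045, 0.2144, 0.2665]
orientation: [-179.7, 84.0, 83.6]
ft_force: [-0.3, 0.1, -0.1]
opening: 0.002
gripper_force: 0.0
```

Call:
move_arm --pt "-0.019 0 0.018 0 0 0 -1" --pt "-0.019 0 0.018 0 0 0 -1" --pt "-0.017 0 0.02 0 0 0 -1" --pt "-0.017 0 0.02 0 0 0 -1"

```text
t: 14.52
ee_pos: [0.4023, 0.1939, 0.2833]
orientation: [179.6, 84.0, 82.9]
ft_force: [-0.6, 0.7, -0.7]
opening: 0.0
gripper_force: 0.0
```

Call:
move_arm --pt "-0.015 0 0.0215 0 0 0 -1" --pt "-0.015 0 0.0215 0 0 0 -1" --pt "-0.0125 0 0.0225 0 0 0 -1" --pt "-0.0125 0 0.0225 0 0 0 -1" --pt "-0.0105 0 0.024 0 0 0 -1" --pt "-0.0105 0 0.024 0 0 0 -1"

```text
t: 15.02
ee_pos: [0.3979, 0.158, 0.2982]
orientation: [-180.0, 84.0, 83.3]
ft_force: [-0.1, -0.4, 0.0]
opening: 0.004
gripper_force: 0.0
```

```bash
python3 - <<'E'
from rig import viewer,status
from h import *
o=status.get_obs()
print(o['joint_pos'].round(1),o['ee_pos'])
a=viewer.read_camera("top")["image"][200:400,90:340];b=viewer.read_camera("scene")["image"][120:320,240:490]
cv2.imwrite("pics/t5.png",np.vstack([cv2.resize(i,None,fx=1.5,fy=1.5) for i in(a,b)]))
E
```

```text
[ 33.7  15.9 108.7 -59.2 118.1  44.7] [0.39790097 0.15799274 0.29820367]
```

View pics/t5.png

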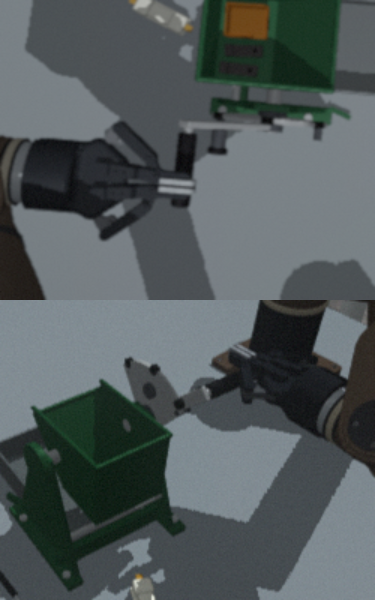

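The lever hasn't moved: my upward step came before real contact and the tip passed just over the grip. I'll back off, come in about 5 mm lower and confirm contact first.

Call:
move_arm --pt "0 0 -0.05 0 0 0 -1" --pt "0 0 -0.07 0 0 0 -1" --pt "0 0 -0.08 0 0 0 -1" --pt "0 0 -0.08 0 0 0 -1" --pt "0 0 -0.06 0 0 0 -1" --pt "0.06 0 0 0 0 0 -1" --pt "0.06 0 0 0 0 0 -1" --pt "0.06 0 0 0 0 0 -1" --pt "0 0 0 0 0 0 -1"

```text
t: 15.87
ee_pos: [0.4071, 0.246, 0.2573]
orientation: [-175.8, 84.3, 87.4]
ft_force: [-0.3, -0.8, -1.2]
opening: 0.004
gripper_force: 0.0
```

Call:
move_arm --pt "-0.003 0 0.03 0 0 0 -1" --pt "-0.003 0 0.03 0 0 0 -1" --pt "-0.003 0 0.03 0 0 0 -1" --pt "-0.002 0 0.02 0 0 0 -1" --pt "0 0 0.01 0 0 0 -1" --pt "0 0 0 0 0 0 -1"

```text
t: 16.37
ee_pos: [0.4049, 0.2166, 0.2623]
orientation: [179.6, 84.0, 82.9]
ft_force: [-0.2, 0.6, -0.4]
opening: 0.004
gripper_force: 0.0
```

Call:
move_arm --pt "-0.001 0 0.01 0 0 0 -1" --pt "-0.001 0 0.01 0 0 0 -1"

```text
t: 16.53
ee_pos: [0.4044, 0.2123, 0.262]
orientation: [179.7, 84.0, 83.0]
ft_force: [-0.5, -0.3, 0.3]
opening: 0.0
gripper_force: 0.0
```

Call:
move_arm --pt "-0.001 0 0.01 0 0 0 -1" --pt "-0.001 0 0.01 0 0 0 -1"

```text
t: 16.7
ee_pos: [0.4037, 0.2073, 0.2617]
orientation: [180.0, 84.0, 83.3]
ft_force: [0.3, -0.2, 0.7]
opening: -0.0
gripper_force: 0.0
```

Call:
move_arm --pt "-0.001 0 0.01 0 0 0 -1" --pt "-0.001 0 0.01 0 0 0 -1"

```text
t: 16.87
ee_pos: [0.4031, 0.2022, 0.2616]
orientation: [-180.0, 84.0, 83.3]
ft_force: [-0.8, 0.0, -0.5]
opening: 0.001
gripper_force: 0.0
```

Call:
move_arm --pt "-0.001 0 0.01 0 0 0 -1"

```text
t: 16.95
ee_pos: [0.4028, 0.1997, 0.2616]
orientation: [-179.9, 84.0, 83.4]
ft_force: [-0.1, 0.3, -0.1]
opening: -0.006
gripper_force: 0.0
```

```bash
python3 - <<'E'
from rig import viewer,status
from h import *
c=viewer.read_camera("top");s=viewer.read_camera("scene")
np.savez("t6.npz",**c)
a=c["image"][270:350,170:270];b=s["image"][140:220,320:420]
cv2.imwrite("pics/t6.png",np.hstack([cv2.resize(i,None,fx=4,fy=4,interpolation=cv2.INTER_CUBIC) for i in(a,b)]))
W=cloud(c);O=np.array([.566,.071]);t=np.radians(-6.7);xs=np.array([np.cos(t),np.sin(t)]);ys=np.array([-xs[1],xs[0]])
p=W[...,:2]-O;X=p@xs;Y=p@ys;z=W[...,2]
for x0 in(-.195,-.185,-.178,-.17,-.16,-.15):
    k=(abs(X-x0)<.0015)&(z>.2)&(Y>.05)&(Y<.16);i=np.argsort(Y[k]);print(x0,[(int(y*1000),int(q*1000)) for y,q in zip(Y[k][i],z[k][i])])
E
```

```text
-0.195 [(77, 264), (77, 269), (78, 267), (79, 269), (79, 270), (80, 273), (80, 272), (82, 274), (82, 273), (83, 276), (83, 275), (84, 277), (85, 276), (87, 274), (87, 275), (87, 279), (88, 279), (90, 276), (92, 275), (92, 273), (93, 275), (94, 273), (96, 272), (96, 270), (150, 273), (151, 275), (152, 272), (153, 276), (153, 274), (155, 275), (156, 274), (159, 272)]
-0.185 [(77, 268), (77, 268), (78, 271), (78, 272), (79, 274), (80, 271), (81, 274), (82, 270), (83, 274), (83, 272), (84, 275), (85, 273), (86, 276), (86, 274), (87, 278), (87, 276), (89, 276), (89, 275), (91, 276), (91, 274), (93, 272), (95, 274), (95, 272), (97, 269), (98, 265), (115, 268), (118, 270), (119, 271), (121, 270), (122, 268), (123, 270), (123, 267), (125, 270), (125, 270), (126, 271), (127, 269), (128, 270), (128, 270), (129, 271), (130, 269), (131, 272), (131, 269), (132, 272), (133, 272), (134, 273), (137, 270), (138, 271), (139, 274), (141, 273), (141, 271), (143, 271), (143, 271), (145, 272), (145, 270), (146, 275), (146, 274), (146, 278), (148, 278), (150, 278), (150, 278), (151, 280), (151, 279), (153,
[... 2300 characters left out ...]
 276), (85, 276), (87, 275), (89, 274), (90, 272), (90, 277), (91, 276), (92, 276), (93, 272), (94, 273), (95, 272), (96, 270), (97, 269), (149, 260), (150, 265), (150, 270), (151, 273), (151, 268), (151, 260), (151, 271), (153, 272), (153, 272), (154, 274), (156, 273), (156, 274), (158, 275), (158, 272), (159, 275)]
-0.15 [(77, 270), (78, 267), (79, 271), (80, 273), (80, 273), (82, 273), (82, 273), (83, 277), (83, 275), (85, 275), (87, 273), (88, 277), (88, 276), (90, 276), (90, 274), (92, 275), (92, 275), (94, 273), (94, 273), (96, 273), (96, 271), (152, 278), (153, 277), (153, 270), (154, 279), (154, 265), (155, 257), (155, 280), (155, 279), (157, 281), (157, 279), (157, 284), (159, 280)]
```

View pics/t6.png

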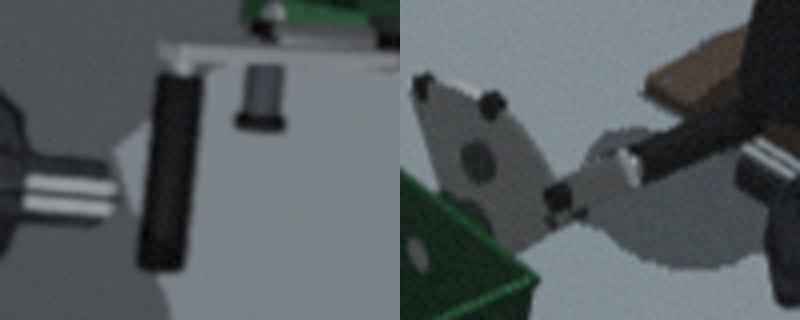

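The fingertips sit at stand y ≈ 0.109 and the grip's face at 0.099, so there's still a 10 mm gap; the shut tips reach less far than I assumed. I'll close it and watch the force.

Call:
move_arm --pt "-0.001 0 0.016 0 0 0 -1" --pt "-0.001 0 0.016 0 0 0 -1" --pt "-0.001 0 0.01 0 0 0 -1"

```text
t: 17.3
ee_pos: [0.4016, 0.1891, 0.2612]
orientation: [-179.9, 84.0, 83.3]
ft_force: [0.4, 12.4, 1.0]
opening: 0.005
gripper_force: 6.0
```

Call:
move_arm --pt "-0.004 0 0.008 0 0 0 -1" --pt "-0.006 0 0.008 0 0 0 -1"

```text
t: 17.47
ee_pos: [0.4012, 0.186, 0.2643]
orientation: [179.2, 84.0, 82.5]
ft_force: [0.2, 10.3, 1.6]
opening: -0.003
gripper_force: 5.3
```

Call:
move_arm --pt "-0.019 0 0.018 0 0 0 -1" --pt "-0.018 0 0.02 0 0 0 -1" --pt "-0.017 0 0.02 0 0 0 -1" --pt "-0.015 0 0.0215 0 0 0 -1"

```text
t: 17.8
ee_pos: [0.3989, 0.1655, 0.2804]
orientation: [178.3, 83.9, 81.6]
ft_force: [0.0, 14.8, 3.4]
opening: 0.001
gripper_force: 7.5
```

Call:
move_arm --pt "-0.015 0 0.0215 0 0 0 -1" --pt "-0.0125 0 0.0225 0 0 0 -1" --pt "-0.0125 0 0.0225 0 0 0 -1"

```text
t: 18.05
ee_pos: [0.3968, 0.1474, 0.2886]
orientation: [178.3, 84.0, 81.6]
ft_force: [0.5, 6.5, 2.8]
opening: -0.006
gripper_force: 3.6
```

Call:
move_arm --pt "-0.0105 0 0.024 0 0 0 -1" --pt "-0.0105 0 0.024 0 0 0 -1" --pt "-0.0075 0 0.025 0 0 0 -1" --pt "-0.0075 0 0.025 0 0 0 -1" --pt "-0.0055 0 0.0255 0 0 0 -1" --pt "-0.0055 0 0.0255 0 0 0 -1"

```text
t: 18.55
ee_pos: [0.3919, 0.1076, 0.2943]
orientation: [-179.8, 84.0, 83.5]
ft_force: [-0.7, 2.9, 0.9]
opening: 0.0
gripper_force: 1.5
```

Call:
move_arm --pt "-0.003 0 0.026 0 0 0 -1" --pt "-0.003 0 0.026 0 0 0 -1" --pt "0 0 0.026 0 0 0 -1" --pt "0 0 0.026 0 0 0 -1" --pt "0.002 0 0.026 0 0 0 -1"

```text
t: 18.97
ee_pos: [0.3883, 0.0763, 0.293]
orientation: [179.1, 84.0, 82.4]
ft_force: [0.2, 9.4, 3.0]
opening: 0.004
gripper_force: 4.9
```

```bash
python3 - <<'E'
from rig import viewer,status
from h import *
print(status.get_obs()['joint_pos'].round(1))
a=viewer.read_camera("top")["image"][200:400,90:340];b=viewer.read_camera("scene")["image"][120:320,240:490]
cv2.imwrite("pics/t7.png",np.vstack([cv2.resize(i,None,fx=1.5,fy=1.5) for i in(a,b)]))
E
```

```text
[ 26.8   9.3 117.3 -63.6 112.3  43.8]
```

View pics/t7.png

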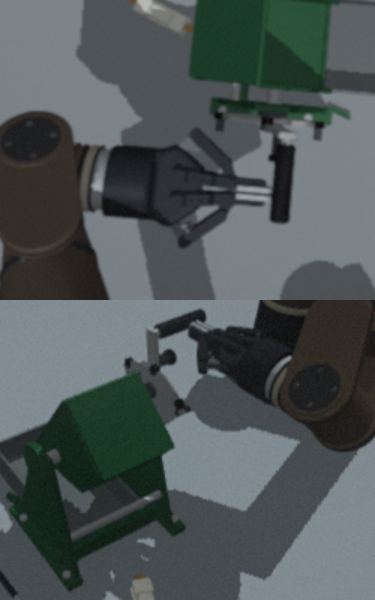

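The lever is just past upright and past the notch, with the fingertips square on the sleeve (contact at about (272,188) in the upper crop). Continuing.

Call:
move_arm --pt "0.0025 0 0.026 0 0 0 -1" --pt "0.005 0 0.0255 0 0 0 -1" --pt "0.005 0 0.0255 0 0 0 -1" --pt "0.0075 0 0.025 0 0 0 -1" --pt "0.0075 0 0.025 0 0 0 -1"

```text
t: 19.48
ee_pos: [0.3846, 0.0449, 0.2816]
orientation: [-180.0, 84.0, 83.3]
ft_force: [0.4, 0.1, -0.5]
opening: 0.002
gripper_force: 0.0
```

Call:
move_arm --pt "0.01 0 0.024 0 0 0 -1" --pt "0.01 0 0.024 0 0 0 -1" --pt "0.012 0 0.023 0 0 0 -1" --pt "0.012 0 0.023 0 0 0 -1"

```text
t: 19.82
ee_pos: [0.3819, 0.0227, 0.2679]
orientation: [-179.6, 84.0, 83.6]
ft_force: [0.8, -0.6, 0.1]
opening: -0.001
gripper_force: 0.0
```

Call:
move_arm --pt "0.0145 0 0.021 0 0 0 -1" --pt "0.012 0 0.015 0 0 0 -1" --pt "0.005 0 0.006 0 0 0 -1"

```text
t: 20.07
ee_pos: [0.3807, 0.0135, 0.2593]
orientation: [-179.8, 84.1, 83.5]
ft_force: [-0.3, 8.9, 2.2]
opening: -0.001
gripper_force: 4.7
```

Call:
move_arm --pt "0.002 0 0.005 0 0 0 -1" --pt "0 0 0 0 0 0 -1"

```text
t: 20.23
ee_pos: [0.3808, 0.0135, 0.2594]
orientation: [179.6, 84.0, 82.8]
ft_force: [-1.3, 8.2, 0.7]
opening: -0.001
gripper_force: 3.9
```

Call:
move_arm --pt "-0.002 0 -0.02 0 0 0 -1" --pt "0 0 -0.05 0 0 0 -1" --pt "0 0 -0.1 0 0 0 -1" --pt "0 0 -0.13 0 0 0 -1" --pt "0 0 -0.13 0 0 0 -1" --pt "0 0 -0.13 0 0 0 -1" --pt "0 0 -0.13 0 0 0 -1" --pt "0 0 -0.13 0 0 0 -1" --pt "0 0 -0.1 0 0 0 -1" --pt "0 0 0 0 0 0 -1"

```text
t: 21.07
ee_pos: [0.4083, 0.2441, 0.284]
orientation: [178.8, 83.9, 82.4]
ft_force: [0.2, -1.0, -0.1]
opening: -0.002
gripper_force: 0.0
```

```bash
python3 - <<'E'
from rig import viewer,status
from h import *
c=viewer.read_camera("top");s=viewer.read_camera("scene")
cv2.imwrite("pics/t8.png",np.vstack([cv2.resize(i,None,fx=1.5,fy=1.5) for i in(c["image"][145:345,170:440],s["image"][120:320,170:440])]))
W=cloud(c);O=np.array([.566,.071]);t=np.radians(-6.7);xs=np.array([np.cos(t),np.sin(t)]);ys=np.array([-xs[1],xs[0]])
p=W[...,:2]-O;X=p@xs;Y=p@ys;z=W[...,2]
k=(z>.035)&(z<.06)&(Y<-.17)&(Y>-.25)&(abs(X)<.1)
for lo in(-.06,-.02,.02,.06):
    q=k&(abs(X-lo)<.01);print(lo,np.sort(Y[q])[:4].round(4))
k=(z>.24)&(abs(X+.165)<.03)&(abs(Y)<.13);print("grip",np.median(Y[k]),np.percentile(z[k],[50,95]),Y[k].min(),Y[k].max())
E
```

```text
-0.06 [-0.1913 -0.1911 -0.1911 -0.1907]
-0.02 [-0.1915 -0.1912 -0.191  -0.1906]
0.02 [-0.1909 -0.1906 -0.1906 -0.1905]
0.06 [-0.1902 -0.1902 -0.1897 -0.1897]
grip -0.08747029571562245 [0.2738937  0.27722502] -0.0997788854053392 -0.04995545142454943
```

View pics/t8.png

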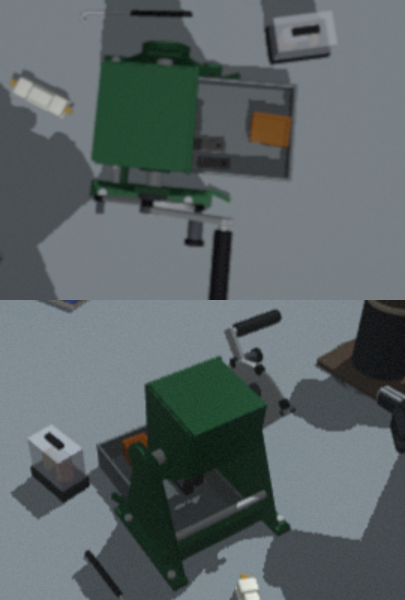

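The bin is fully tipped, with the grip at stand y = −0.088. The amber housing (270,130) and both pole pieces (210,150) lie in the tray, and the tray is still home. The other things on the table haven't moved and the arm is clear, so I'm handing in.

```bash
python3 -c "
from rig import manip
print(manip.close_job())"
```

```text
the job is handed in; nothing more can be done
None
```

The job is done and handed in at about 21 s: the tray is home against the stop bar, the bin is fully tipped at the far stop, all three scrap pieces are in the tray, nothing else was moved, and no judging result was returned.

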